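# Balance a loaded hanger rail on its edge and mark the hanging point

## Robot

A 6-joint arm with a two-finger parallel gripper is mounted at the origin on the work surface. World frame = base frame: x ahead of the robot, y to its left, z up, the work surface at z = 0. Lengths are in m, angles in rad, forces in N, time in s.
With the tool pointing down it reaches from about 0.35 to 0.775 m from the base axis. Payload 7.3 kg.
Tool frame: the origin (TCP) lies at the very end of the fingers, on their centre line; the grasp point (between the pads) lies manip.grip_point_offset behind it (manip.grip_point_offset is the distance from the TCP to the grasp point, in m); z points along the fingers, y is the line along which they close (so a half turn about z gives the same grasp; the last joint's range is limited). The gripper opens to 92 mm and grips with 3 to 60 N. Pads are 19 mm wide; open, the fingers measure 130 mm over their backs; the gripper's body (75 mm by 190 mm) begins 47 mm behind the grasp point.
Start: joints at [-1.298, 0.342, 1.524, -0, 1.275, -0.146], TCP at [0.214, -0.48, 0.227] pointing down, gripper open.
Joint ranges: [-2.53, 2.53], [-0.77, 2.02], [0.04, 2.7], [-1, 4.14], [0.28, 2.66], [-3.11, 3.11]. Speed limits (rad/s): [2.57, 2.57, 3.14, 3.14, 3.14, 3.14].

## Interface

Orientations are given as a unit quaternion [x, y, z, w].
In Python, from bench import manip gives the robot as it stands.
- The arm moves only by the tool apply_moves, never from a script. Its argument "targets" is a list of rows, each a list of 3 entries, a list of its own where there are three numbers: the turn, a rotation vector about the tool's x, y, z in degrees, then the shift along the tool's x, y, z in m, then the opening, from 0 (shut) to 1 (fully open). In form: [[[rx, ry, rz], [x, y, z], jaw], ...]. A call has 1 to 20 rows; each row is the pose to reach, as a shift and turn from the pose commanded when the call began, along the tool's axes at that moment; what a row does not reach only later rows make up. A row lasts 1/10 s, in which the tool goes at most 50 mm and 8.59 degrees, less where a joint would pass 70% of its speed; a pose out of reach is approached as far as the arm can. A call with a gripper value outside its range is refused whole. The fingers move at their own pace and stop on an object; "squeeze" is the grip in N (left out, the last holds). Time passes only in rows, so rows that repeat a pose let the fingers close. It gives the time, the measured TCP pose, the force, the opening and the grip force at its end, in the units of the state.
- manip.sense(): the state, without advancing time (a new reading comes with each control period).
- manip.get_image(name): name is "scene" or "top" or "wrist"; returns a dict with "color" (384x512x3 uint8, red, green, blue), "vertical_fov" (degrees; the focal length in pixels is half the picture's height over the tangent of half this angle, whatever the lens; pixels are square), "cx", "cy" (the principal point, pixels), "rvec" (rotation vector, rad) and "tvec" (3), from world to camera coordinates, as OpenCV has them. Camera axes: x right, y down, z forward; pixel columns grow to the right and rows downward; lengths in m; the calibration is good to about 2 mm. A picture is of the moment at which its call begins. There is no depth.
- manip.sign_off(): hands the job in; it is judged then, once.
Trained networks look in a picture, given as the dict that the camera call returned (one of the last four; its "shot" number tells which), for a name from the list of things; names that differ only in an ending like _2 or _b are one class to them, and where a whole thing is asked for, a point or a joint stands for the part that bears it (a point fixed in the world has none). Each returns a list of dicts, best first, with "conf" (0 to 1); they miss things now and then, are a little off and sometimes report something else, mostly with a low value. They report only what shows in the picture. A call takes as long as a camera call. They do not tell look-alikes from the thing itself.
- manip.find_in(picture, target): "rect" ([left, top, right, bottom] in pixels, round what is visible of it).
- manip.landmark_of(picture, target): "xy" ([column, row] in pixels: a listed point, or the origin of a listed thing).
The state is a dict: "clock": time; "joints": joint angles; "qvel": joint speeds; "joint_torque": joint torques, N m; "ee_pos": TCP position; "orientation": TCP orientation; "force": force on the tool from outside, world axes, zero at the start; "ft_torque": the same for the moment, N m; "opening": opening from 0.0 (shut) to 1.0 (fully open); "grip_force": force on a finger pad.
Only numpy, scipy, OpenCV 4.12 (cv2) and the standard library are available. Lean on these libraries where they do the work, as an engineer would, in place of code of your own. Each camera call takes 0.05 s, during which the arm holds its last target. There are 200 camera calls.

## Task

Set the brass valve upright in the red carrier of the hanger rail, its length along the carrier's. Then push the loaded rail along the stand, without lifting it off, until it balances level on the steel edge by itself, and only then set the orange marker saddle astride the rail right over the edge, in line with the two yellow index posts. Leave the rail balanced level with the valve still in its carrier, and leave the other tools and fittings where they lie.

Things in the scene. Friction and masses are not known exactly. Their poses are not given: they have to be found in the camera images.
- stand: Balancing stand, fixed to the bench: blue base 130 x 170 x 12, origin at the centre of its underside, y along the balanced rail, z up. A grey rest bar 24 wide (x), 150 long (y), top 51 above the bench, carries the steel edge in its middle. Two yellow index posts, 10 diameter, stand at x = +-52, y = 0, tops 60 above the bench, in line with the edge. Black dashpot plungers at y = +-45 only slow the rocking (0.1 N).
- edge (a point): Centre of the top of the steel edge, axes as the stand's. The edge is 24 wide (x) with a flat land 8 long (y), 60 above the bench and 9 above the rest bar: a rail that is not balanced on it tips by about 0.12 rad and rests on the bar.
- rail: Hanger rail, loose, about 0.3 kg (varies): aluminium channel, open downwards, straddling the rest bar with 2 play each side, so it only slides along y and tips. 200 long (y), 34 wide (x), top plate 3 thick, flanges hang 20. Origin: centre of the top plate's underside, which rests on the edge; z up. Red carrier at its +y end; red end block (34 wide, 20 long, 3 to 17 above the origin) at its -y end.
- carrier (a point): Centre of the red carrier tray's floor, 80 along the rail's +y and 6 above its origin; axes as the rail's. Tray inside 84 (x) by 38 (y), walls 3 thick, 18 above the floor; its outer end face, where the rail can be pushed, lies 22 along +y from here. The rail starts tipped, this end down.
- stop (a point): Middle of the outer face of the red end block, 100 along the rail's -y and 10 above its origin. Loaded, the rail must be pushed 20 to 70 towards -y (hidden masses) with roughly 1 to 5 N; it balances when the common centre of mass lies over the 8 land. A finger in contact can hold it tipped; it settles in about a second once the finger backs away.
- valve: Brass valve with a blue lever bar, loose, 70 long (x), 24 wide (y), 45 high; origin at the centre of its underside, z up. The lever bar is 56 long (x), 12 wide (y) and spans heights 29 to 45; grip it across y. The body below it reaches 24 high. About 0.14 kg (varies). In the carrier it lies with its x along the carrier's x (either way round).
- marker: Orange marker saddle, loose, standing on its two legs: 60 wide (x), 20 thick (y), 52 high, about 0.05 kg; origin at the centre underneath the legs, z up. An upright grip tab 14 (x) by 20 (y) spans heights 18 to 52 in the middle. The legs leave a gap 46 wide (x) and 14 high, which goes over the rail (x along the rail's x).
- saddle (a point): Underside of the marker's bridge, 14 above the marker's origin, in its middle; it rests on top of the rail.
- tee: Copper tee fitting, 70 long, 28 high, loose; leave alone.
- bottle: White jar, 56 diameter, 85 high, loose; leave alone. Origin under its centre.
- screwdriver: Screwdriver lying beyond the stand; leave alone.
- hammer: Hammer lying beyond the stand; leave alone.
- wrench: Wrench lying beyond the stand; leave alone.
- stub: Straight copper pipe stub, 160 long, 16 diameter, at the right; leave alone.
Things that resemble listed ones, but are neither listed nor needed, are in the scene too. Of the things that look like the marker, take the one that is farthest to the robot's right at the start.

How it is judged:
By the outcome, as a careful person would: the job done as asked, in the order asked, and still so for the second after the job is handed in, with the robot touching nothing.
It also fails if it takes over 72 s, if anything falls off the work surface, if the arm or the gripper's body presses on something with over 40 N, if the wrist force passes 120 N, or if a joint passes its speed limit or range.

## Working session

There is one attempt and no reset: what is moved stays moved. The work goes in short steps, Python scripts to look and compute and a tool call to move; the robot and the scene stay as the last step left them, time stands still between calls to the robot, and variables do not carry over. Pictures are saved under pics/ and viewed, at most 13 in all, crops included, and the job is handed in when it is done.

Besides the shell and the picture viewer there is one more tool, called after "Request:" as a command line: name --argument value ..., lists and objects as JSON in quotes. apply_moves: Moves the arm, as the interface text tells. Its arguments: {"type":"object","properties":{"targets":{"type":"array","items":{"type":"array"}},"squeeze":{"type":"number"}},"required":["targets"]}

```bash
mkdir -p pics
cat > h.py <<'E'
import numpy as np, cv2
from bench import manip
from scipy.spatial.transform import Rotation as R
def cam(p):
    f=p["color"].shape[0]/2/np.tan(np.radians(p["vertical_fov"])/2)
    K=np.array([[f,0,p["cx"]],[0,f,p["cy"]],[0,0,1]]); M=cv2.Rodrigues(np.array(p["rvec"],float))[0]
    return K,M,np.array(p["tvec"],float).ravel()
def ray(p,xy,z):
    K,M,t=cam(p); d=M.T@np.linalg.inv(K)@np.array([xy[0],xy[1],1.]); c=-M.T@t
    return c+d*(z-c[2])/d[2]
def proj(p,X):
    K,M,t=cam(p); q=K@(M@np.array(X,float)+t); return q[:2]/q[2]
def save(p,n,box=None,s=1):
    im=p["color"][:,:,::-1]
    if box: im=im[box[1]:box[3],box[0]:box[2]]
    cv2.imwrite("pics/"+n,cv2.resize(im,None,fx=s,fy=s,interpolation=cv2.INTER_CUBIC))
E
python3 - <<'E'
from h import *
print(manip.grip_point_offset, manip.sense())
T=manip.get_image("top");S=manip.get_image("scene")
save(T,"top0.png",None,1.5);save(S,"scene0.png",None,1.5)
for n,z in [("stand",0),("edge",.06),("carrier",.06),("stop",.07),("valve",0),("marker",0),("saddle",.014),("rail",.06)]:
  for p,l in((T,"T"),(S,"S")):
    for d in manip.landmark_of(p,n): print(n,l,np.round(d["xy"],1),round(d["conf"],2),np.round(ray(p,d["xy"],z),3))
E
```

```text
0.0188 {'clock': 0.0, 'joints': array([-1.29800105e+00,  3.42751948e-01,  1.52500534e+00,  1.13685139e-05,
        1.27537684e+00, -1.46001632e-01]), 'qvel': array([-0.00040491,  0.00121612,  0.00080058,  0.00043396,  0.00148788,
       -0.0014881 ]), 'joint_torque': array([ 6.98400145e-04, -4.31239271e+01, -2.44222051e+01,  7.17535196e-02,
        5.59863774e-02, -1.15131074e-04]), 'ee_pos': array([ 0.21341264, -0.47923464,  0.22603386]), 'orientation': array([ 9.78156190e-01,  2.07869848e-01, -4.34035337e-05, -7.69529905e-04]), 'force': array([-0.87352878, -0.40076122, -0.1243008 ]), 'ft_torque': array([ 0.01567996,  0.0303076 , -0.03977152]), 'grip_force': 0.0, 'opening': 0.9986822148707504}
stand T [268. 219.] 0.83 [ 0.53  -0.041  0.   ]
stand S [253.4 212.4] 0.65 [ 0.545 -0.04   0.   ]
edge T [266.6 216.3] 0.96 [ 0.53  -0.035  0.06 ]
edge S [255.  192.8] 0.73 [ 0.533 -0.047  0.06 ]
edge S [177.4 185.4] 0.19 [ 0.672 -0.233  0.06 ]
carrier T [242.8 210.3] 0.65 [0.554 0.049 0.06 ]
carrier S [270.5 206.5] 0.88 [0.552 0.032 0.06 ]
stop T [294.4 221.3] 0.7 [ 0.506 -0.131  0.07 ]
stop 
[... 210 characters left out ...]
 0.67 [0.749 0.407 0.   ]
marker T [167.1 203.1] 0.6 [0.604 0.331 0.   ]
marker T [125.  252.1] 0.58 [0.429 0.481 0.   ]
marker S [336.5 333. ] 0.83 [0.742 0.411 0.   ]
marker S [434.3 278. ] 0.76 [0.418 0.474 0.   ]
marker S [344.7 283.5] 0.7 [0.599 0.33  0.   ]
saddle T [166.1 203.5] 0.53 [0.6   0.331 0.014]
saddle T [142.7 165.4] 0.51 [0.749 0.421 0.014]
saddle T [125.1 252.6] 0.43 [0.426 0.476 0.014]
saddle T [264.6 215.7] 0.28 [ 0.54  -0.029  0.014]
saddle S [435.4 273.2] 0.87 [0.417 0.473 0.014]
saddle S [340.2 328. ] 0.58 [0.736 0.414 0.014]
saddle S [347.  279.1] 0.51 [0.596 0.332 0.014]
rail T [266.1 216.3] 0.68 [ 0.53  -0.033  0.06 ]
rail S [255.7 193.8] 0.84 [ 0.535 -0.042  0.06 ]
```

View pics/top0.png

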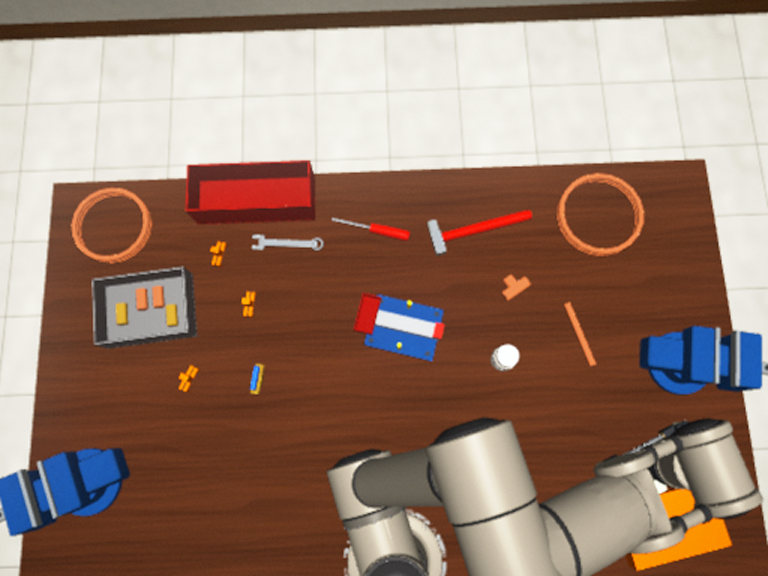

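View pics/scene0.png

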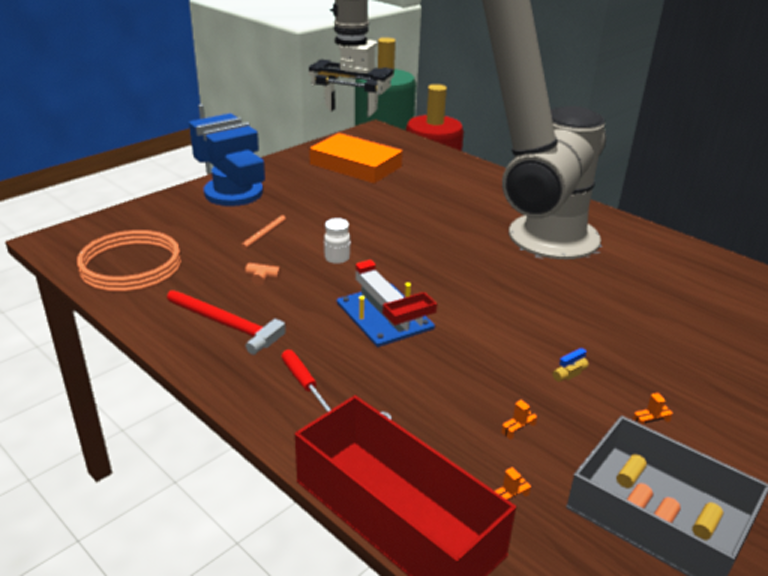

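Candidate saddles in top.png (native px): A (165,202), B (146,167), C (125,252). In world y they sit at 0.33, 0.41 and 0.48, so A is farthest to the robot's right. I'll confirm this in a wrist close-up. Next I'll hover near the valve.

```bash
cat >> h.py <<'E'
def plan(x,y,z,yaw,pts=()):
    s=manip.sense(); R0=R.from_quat(s["orientation"]); p0=np.array(s["ee_pos"])
    a=np.radians(yaw); Rt=R.from_matrix(np.array([[np.cos(a),np.sin(a),0],[np.sin(a),-np.cos(a),0],[0,0,-1]]))
    print("t",round(s["clock"],2),"pos",p0.round(4),"turn",(R0.inv()*Rt).as_rotvec(degrees=True).round(2))
    for q in list(pts)+[(x,y,z)]: print(q,"shift",R0.inv().apply(np.array(q)-p0).round(4))
E
python3 - <<'E'
from h import *
plan(0.42,0.30,0.26,0,[(0.42,-0.25,.25),(.47,-.05,.26)])
E
```

```text
t 0.9 pos [ 0.2135 -0.4796  0.2267] turn [ 0.  0. 24.]
(0.42, -0.25, 0.25) shift [ 0.282  -0.1258 -0.0233]
(0.47, -0.05, 0.26) shift [ 0.409  -0.2882 -0.0333]
(0.42, 0.3, 0.26) shift [ 0.5057 -0.6283 -0.0333]
```

Request:
apply_moves --targets '[[[0,0,8],[0.06,-0.03,-0.03],1],[[0,0,16],[0.12,-0.055,-0.03],1],[[0,0,24],[0.17,-0.08,-0.03],1],[[0,0,24],[0.22,-0.1,-0.03],1],[[0,0,24],[0.282,-0.126,-0.03],1],[[0,0,24],[0.31,-0.17,-0.03],1],[[0,0,24],[0.34,-0.2,-0.03],1],[[0,0,24],[0.37,-0.24,-0.03],1],[[0,0,24],[0.409,-0.288,-0.03],1],[[0,0,24],[0.43,-0.34,-0.03],1],[[0,0,24],[0.44,-0.39,-0.03],1],[[0,0,24],[0.46,-0.44,-0.03],1],[[0,0,24],[0.48,-0.5,-0.03],1],[[0,0,24],[0.49,-0.56,-0.03],1],[[0,0,24],[0.5,-0.6,-0.03],1],[[0,0,24],[0.506,-0.628,-0.033],1],[[0,0,24],[0.506,-0.628,-0.033],1],[[0,0,24],[0.506,-0.628,-0.033],1],[[0,0,24],[0.506,-0.628,-0.033],1]]'

```text
clock: 2.8
ee_pos: [0.4195, 0.3025, 0.2595]
orientation: [1.0, 0.002, -0.0, -0.0]
force: [0.5, -0.2, 0.2]
opening: 1.002
grip_force: 0.0
```

Run:
```python
from h import *
s=manip.sense();print(s["clock"],s["ee_pos"],s["joints"].round(2))
W=manip.get_image("wrist");save(W,"w1.png",None,1.5)
K,M,t=cam(W);print("cam",-M.T@t,M.round(2).tolist(),K[0,0])
for n,z in [("valve",0),("marker",0),("saddle",.014)]:
  for d in manip.landmark_of(W,n): print(n,np.round(d["xy"],1),round(d["conf"],2),np.round(ray(W,d["xy"],z),4))
```

```text
2.8 [0.41951911 0.30250998 0.25950075] [0.48 0.3  1.49 0.   1.35 2.04]
cam [0.49620256 0.3027533  0.41803537] [[0.0, -1.0, 0.0], [-0.96, -0.0, 0.29], [-0.29, -0.0, -0.96]] 337.7265474691664
valve [248.4 154.2] 0.75 [0.4215 0.3107 0.    ]
marker [116.8 147.8] 0.75 [0.4288 0.4741 0.    ]
saddle [111.  151.7] 0.75 [0.4263 0.4759 0.014 ]
```

View pics/w1.png

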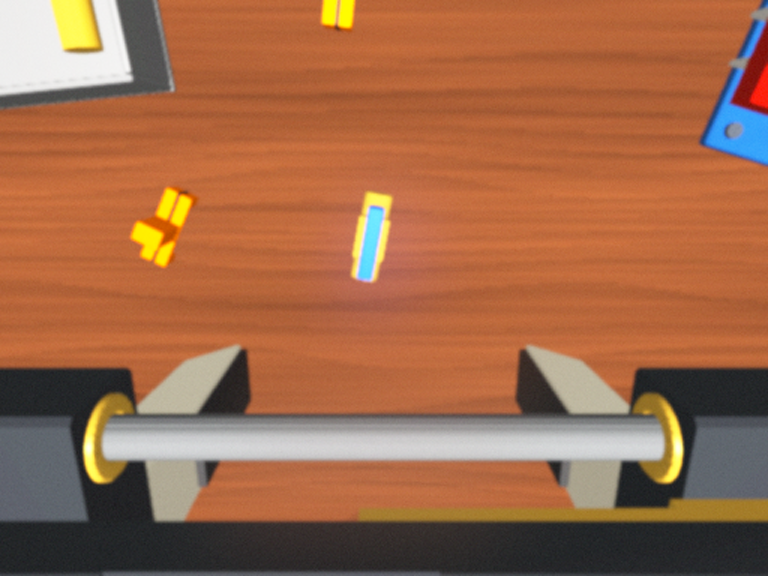

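The wrist view shows the valve at about (248,158) native, with its blue lever on top. Saddle C is at (110,150), and the stand's corner is upper right. Next I'll fit the lever by colour.

```bash
cat >> h.py <<'E'
def blob(p,mask,z,amin=30):
    out=[]
    n,l,st,c=cv2.connectedComponentsWithStats(mask.astype(np.uint8))
    for i in range(1,n):
        if st[i,4]<amin: continue
        v,u=np.nonzero(l==i)
        P=np.array([ray(p,(a,b),z)[:2] for a,b in zip(u,v)])
        r=cv2.minAreaRect((P*1000).astype(np.float32)); box=cv2.boxPoints(r)/1000
        e=[box[1]-box[0],box[2]-box[1]]; e=max(e,key=np.linalg.norm)
        out.append((st[i,4],c[i].round(1),np.round(P.mean(0),4),np.round(r[0],1),np.round(r[1],1),round(np.degrees(np.arctan2(e[1],e[0]))%180,1)))
    return out
def hsv(p): return cv2.cvtColor(np.ascontiguousarray(p["color"]),cv2.COLOR_RGB2HSV)
E
python3 - <<'E'
from h import *
W=manip.get_image("wrist");h=hsv(W);H,S,V=h[...,0],h[...,1],h[...,2]
m=(H>90)&(H<125)&(S>80)&(V>80); m[230:]=0
for b in blob(W,m,.045): print(b)
E
```

```text
(np.int32(36), array([506.6,   1.8]), array([0.5822, 0.05  ]), array([582. ,  49.7]), array([7.7, 3.5]), np.float32(90.0))
(np.int32(182), array([496.3,  25.4]), array([0.561 , 0.0559]), array([560.9,  55.9]), array([ 7. , 23.7]), np.float32(163.9))
(np.int32(1515), array([489.2,  85.1]), array([0.5037, 0.0516]), array([510.9,  43.9]), array([57.5, 52.6]), np.float32(74.3))
(np.int32(441), array([243.2, 162.7]), array([0.421 , 0.3118]), array([420.1, 311.9]), array([10.3, 56.5]), np.float32(169.9))
```

Run:
```python
from h import *
plan(0.4205,0.312,0.029,-10,[(.4205,.312,.10)])
```

```text
t 3.05 pos [0.4208 0.2987 0.2597] turn [ 0.02 -0.    9.9 ]
(0.4205, 0.312, 0.1) shift [-0.0003 -0.0134  0.1597]
(0.4205, 0.312, 0.029) shift [-0.0003 -0.0134  0.2307]
```

Request:
apply_moves --targets '[[[0,0,5],[0,-0.013,0.05],1],[[0,0,10],[0,-0.013,0.1],1],[[0,0,10],[0,-0.013,0.14],1],[[0,0,10],[0,-0.013,0.16],1],[[0,0,10],[0,-0.013,0.16],1],[[0,0,10],[0,-0.013,0.16],1]]'

```text
clock: 3.65
ee_pos: [0.4213, 0.3123, 0.1004]
orientation: [0.996, -0.088, 0.0, -0.0]
force: [0.9, -0.4, 0.6]
opening: 1.0
grip_force: 0.0
```

Run:
```python
from h import *
W=manip.get_image("wrist");h=hsv(W);H,S,V=h[...,0],h[...,1],h[...,2]
m=(H>90)&(H<125)&(S>80)&(V>80); m[330:]=0
for b in blob(W,m,.045): print(b)
plan(0.4205,0.312,0.029,-10)
```

```text
(np.int32(1303), array([255.4, 210. ]), array([0.4216, 0.3117]), array([420.9, 311.9]), array([11.1, 57. ]), np.float32(169.6))
t 3.7 pos [0.4217 0.3128 0.1012] turn [-0.09 -0.12 -0.07]
(0.4205, 0.312, 0.029) shift [-0.0012  0.0011  0.0722]
```

Request:
apply_moves --targets '[[[0,0,0],[0,0.001,0.04],1],[[0,0,0],[0,0.001,0.065],0.6],[[0,0,0],[0,0.001,0.072],0.4],[[0,0,0],[0,0.001,0.072],0.2],[[0,0,0],[0,0.001,0.072],0],[[0,0,0],[0,0.001,0.072],0],[[0,0,0],[0,0.001,0.072],0],[[0,0,0],[0,0.001,0.072],0],[[0,0,0],[0,0.001,0.04],0],[[0,0,0],[0,0.001,-0.02],0],[[0,0,0],[0,0.001,-0.06],0],[[0,0,0],[0,0.001,-0.1],0],[[0,0,0],[0,0.001,-0.1],0]]' --squeeze 25

```text
clock: 5.0
ee_pos: [0.4229, 0.3134, 0.206]
orientation: [0.996, -0.087, 0.005, -0.003]
force: [0.4, 0.4, -0.3]
opening: 0.024
grip_force: 0.0
```

Run:
```python
from h import *
s=manip.sense();print(s["opening"],s["grip_force"],s["force"])
T=manip.get_image("top");S=manip.get_image("scene")
for p,l in((T,"T"),(S,"S")):
    h=hsv(p);H,Sa,V=h[...,0],h[...,1],h[...,2]
    y=(H>22)&(H<35)&(Sa>120)&(V>120)
    print(l,"yellow");[print(b) for b in blob(p,y,.06,4)]
    if l=="T":
        print("blue base");[print(b) for b in blob(p,(H>95)&(H<125)&(Sa>120)&(V>60),.012,100)]
    print("red");[print(b) for b in blob(p,((H<6)|(H>174))&(Sa>150)&(V>80),.07,15)]
plan(.50,.10,.27,-15)
```

```text
0.02438478874550798 0.0 [ 0.42808666  0.40817538 -0.32448403]
T yellow
(np.int32(8), array([272.5, 201.5]), array([ 0.5822, -0.0582]), array([582.2, -58.3]), array([ 3.6, 10.9]), np.float32(177.4))
(np.int32(11), array([114.1, 212.4]), array([0.5648, 0.5052]), array([566.1, 505.6]), array([21.1,  7.1]), np.float32(2.2))
(np.int32(6), array([265.5, 230. ]), array([ 0.4811, -0.0291]), array([481.1, -29.1]), array([3.5, 7.1]), np.float32(177.6))
blue base
(np.int32(367), array([273.5, 206.1]), array([ 0.575 , -0.0628]), array([575.4, -62.8]), array([155. ,  35.1]), np.float32(74.1))
(np.int32(619), array([267.6, 228.2]), array([ 0.494 , -0.0377]), array([495.7, -33.6]), array([168.5,  53.4]), np.float32(74.2))
(np.int32(1536), array([454.6, 239.2]), array([ 0.4282, -0.7092]), array([ 430.1, -703.7]), array([164.5, 168.5]), np.float32(171.2))
(np.int32(519), array([500.3, 240.4]), array([ 0.4176, -0.8726]), array([ 416. , -872.5]), array([ 52.2, 139.8]), np.float32(167.7))
(np.int32(157), array([482.8, 240.2]), array([ 0.4205, -0.8101]), array([ 413.8, -809.7]), array([21.5, 95.4]), np.f
[... 2374 characters left out ...]
8256, -0.1953]), array([ 826.9, -200.1]), array([ 37.6, 224.6]), np.float32(102.7))
(np.int32(492), array([273.2, 204.9]), array([0.5515, 0.0414]), array([550.5,  40.7]), array([ 72. , 106.9]), np.float32(164.5))
(np.int32(296), array([198.3, 245.7]), array([0.8188, 0.0364]), array([819. ,  37.3]), array([114.5,  28. ]), np.float32(73.8))
(np.int32(9095), array([264.3, 326.2]), array([0.8884, 0.325 ]), array([886.9, 304. ]), array([316.1, 185.2]), np.float32(90.0))
(np.int32(67), array([332.4, 373.1]), array([0.8813, 0.4947]), array([878.1, 494.4]), array([65.5, 10.3]), np.float32(9.8))
t 5.1 pos [0.4204 0.312  0.2005] turn [-0.07 -0.09  5.  ]
(0.5, 0.1, 0.27) shift [ 0.1154  0.1948 -0.0696]
```

The grasp came up empty (opening 0.02), so I'll look again.

Run:
```python
from h import *
W=manip.get_image("wrist");h=hsv(W);H,S,V=h[...,0],h[...,1],h[...,2];save(W,"w2.png",None,1.5)
m=(H>90)&(H<125)&(S>80)&(V>80); m[330:]=0
for b in blob(W,m,.045): print(b)
print(proj(W,(.4205,.312,.045)),manip.sense()["ee_pos"])
```

```text
(np.int32(160), array([508.4,  38.7]), array([0.5014, 0.0778]), array([504.1,  79.1]), array([24.7,  6.7]), np.float32(2.2))
(np.int32(586), array([254.7, 174.5]), array([0.4215, 0.3119]), array([420.6, 311.8]), array([ 9.5, 55. ]), np.float32(169.8))
[254.77945937 175.77468188] [0.41970705 0.31159666 0.19907646]
```

View pics/w2.png

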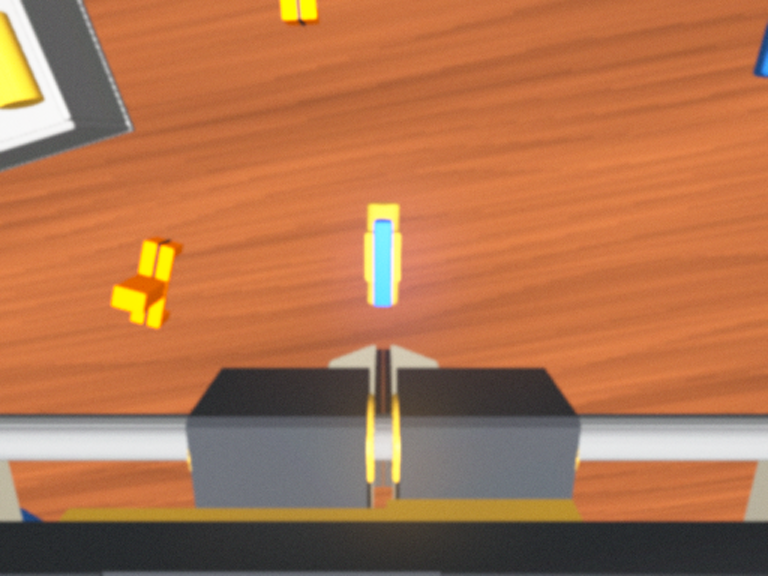

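The valve is untouched at (255,174) native; the fingers simply hadn't closed yet. I'll retry from a narrower opening with more waiting rows.

Request:
apply_moves --targets '[[[0,0,0],[0,0,0.04],0.45],[[0,0,0],[0,0,0.08],0.45],[[0,0,0],[0,0,0.1],0.45],[[0,0,0],[0,0,0.1],0.45],[[0,0,0],[0,0,0.13],0.45],[[0,0,0],[0,0,0.16],0.45],[[0,0,0],[0,0,0.171],0.45],[[0,0,0],[0,0,0.171],0.45],[[0,0,0],[0,0,0.171],0],[[0,0,0],[0,0,0.171],0],[[0,0,0],[0,0,0.171],0],[[0,0,0],[0,0,0.171],0],[[0,0,0],[0,0,0.171],0],[[0,0,0],[0,0,0.171],0],[[0,0,0],[0,0,0.171],0],[[0,0,0],[0,0,0.171],0],[[0,0,0],[0,0,0.171],0]]' --squeeze 25

```text
clock: 6.85
ee_pos: [0.4206, 0.3121, 0.0294]
orientation: [0.996, -0.087, 0.001, -0.0]
force: [-0.6, -0.5, 5.1]
opening: 0.125
grip_force: 25.0
```

Request:
apply_moves --targets '[[[0,0,0],[0,0,-0.03],0],[[0,0,0],[0,0,-0.07],0],[[0,0,0],[0,0,-0.12],0],[[0,0,3],[0.03,0.03,-0.16],0],[[0,0,6],[0.06,0.07,-0.2],0],[[0,0,6],[0.09,0.11,-0.23],0],[[0,0,6],[0.12,0.15,-0.24],0],[[0,0,6],[0.15,0.19,-0.24],0],[[0,0,6],[0.17,0.225,-0.24],0],[[0,0,6],[0.182,0.244,-0.24],0],[[0,0,6],[0.182,0.244,-0.24],0],[[0,0,6],[0.182,0.244,-0.24],0],[[0,0,6],[0.182,0.244,-0.24],0]]'

```text
clock: 8.15
ee_pos: [0.5565, 0.0409, 0.2683]
orientation: [0.99, -0.139, -0.001, -0.0]
force: [0.1, -0.7, -0.7]
opening: 0.132
grip_force: 25.0
```

Run:
```python
from h import *
s=manip.sense();print(s["clock"],s["opening"],s["grip_force"],s["ee_pos"])
W=manip.get_image("wrist");h=hsv(W);H,S,V=h[...,0],h[...,1],h[...,2];save(W,"w3.png",None,1.5)
print("red");[print(b) for b in blob(W,((H<7)|(H>173))&(S>140)&(V>60),.075,60)]
print("yel");[print(b) for b in blob(W,(H>20)&(H<36)&(S>120)&(V>120),.06,20)]
for n,z in [("carrier",.057),("edge",.06),("rail",.06),("stop",.08)]:
  for d in manip.landmark_of(W,n): print(n,np.round(d["xy"],1),round(d["conf"],2),np.round(ray(W,d["xy"],z),4))
```

```text
8.15 0.13222891672913414 24.988558187324088 [0.55648801 0.04092408 0.26832672]
red
(np.int32(2140), array([251. , 149.3]), array([0.5755, 0.0395]), array([559. ,  44.2]), array([45.9, 90.8]), np.float32(160.5))
(np.int32(807), array([413.8, 166.5]), array([ 0.5104, -0.122 ]), array([ 510.2, -122. ]), array([25.4, 38. ]), np.float32(163.8))
yel
(np.int32(97), array([334.3, 114.8]), array([ 0.5844, -0.055 ]), array([584.2, -54.5]), array([15.8,  7.6]), np.float32(66.2))
(np.int32(127), array([ 20.3, 170.2]), array([0.6214, 0.2931]), array([621.4, 293.2]), array([ 7.7, 21. ]), np.float32(173.6))
(np.int32(128), array([ 11.2, 171.3]), array([0.623 , 0.3034]), array([623.1, 303.5]), array([ 7.8, 20.8]), np.float32(172.2))
(np.int32(764), array([253.8, 188.9]), array([0.5292, 0.0496]), array([524. ,  49.8]), array([41.1, 37.9]), np.float32(74.0))
(np.int32(123), array([  4.7, 192.6]), array([0.6027, 0.3222]), array([603.1, 322.9]), array([13.6, 13.7]), np.float32(172.6))
(np.int32(114), array([ 30.3, 198.4]), array([0.5884, 0.2975]), array([588.2, 297.5]), array([ 7.7, 20.3]), np.float32(1
[... 1216 characters left out ...]
2.1,   5.2]), array([ 9.4, 11.3]), np.float32(179.3))
(np.int32(73), array([120.6, 342.9]), array([0.3756, 0.275 ]), array([376.4, 275.2]), array([33.3, 11. ]), np.float32(74.0))
(np.int32(24), array([ 72.6, 343.5]), array([0.3921, 0.3358]), array([391.9, 335.7]), array([11. ,  6.5]), np.float32(83.5))
(np.int32(85), array([ 92.7, 343. ]), array([0.3855, 0.3101]), array([385.8, 310.8]), array([37. ,  9.5]), np.float32(74.0))
(np.int32(21), array([139.4, 342.9]), array([0.3689, 0.2514]), array([368.2, 250.9]), array([11.6,  8.5]), np.float32(83.6))
rail [325.4 163.9] 0.73 [ 0.5352 -0.0344  0.06  ]
rail [257.2 224.9] 0.45 [0.4862 0.0578 0.06  ]
stop [427.2 164. ] 0.56 [ 0.511  -0.1338  0.08  ]
```

View pics/w3.png

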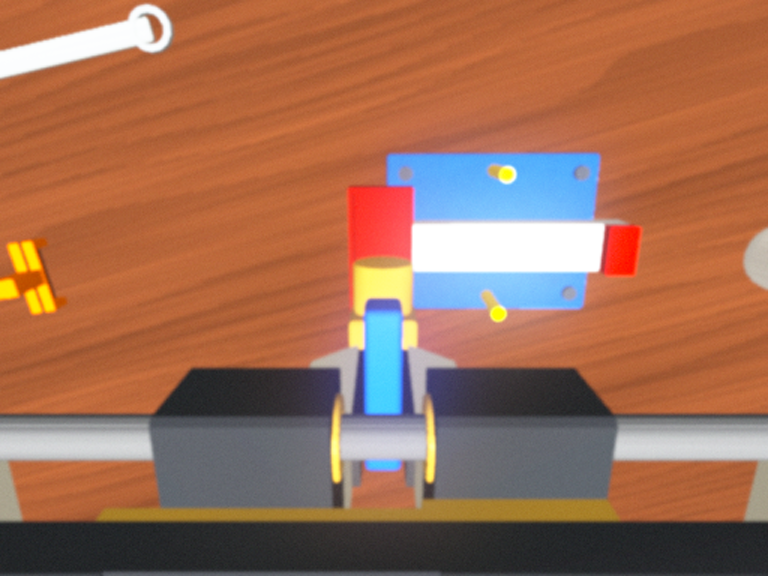

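The wrist view shows the red carrier under the held valve (native x 232–275, y 124–205), the end block at (414,166) and the posts at (338,116) and (332,209). The carrier outline measures 46 x 91, as specified. I'll compute the tilted placing pose.

```bash
cat >> h.py <<'E'
YAW=-15.9
def tplan(pts,tilt=0.0,yaw=YAW,rx=None):
    """pts TCP targets (world); tilt: rad, normal leaning towards stand +y"""
    s=manip.sense(); R0=R.from_quat(s["orientation"]); p0=np.array(s["ee_pos"])
    a=np.radians(yaw); x=np.array([np.cos(a),np.sin(a),0]); ys=np.array([-np.sin(a),np.cos(a),0])
    z=-(ys*np.sin(tilt)+np.array([0,0,np.cos(tilt)])); Rt=R.from_matrix(np.c_[x,np.cross(z,x),z])
    print("t",round(s["clock"],2),"pos",p0.round(4),"turn",(R0.inv()*Rt).as_rotvec(degrees=True).round(2))
    for q in pts: print(np.round(q,4),"shift",R0.inv().apply(np.array(q)-p0).round(4))
E
python3 - <<'E'
from h import *
W=manip.get_image("wrist")
a=ray(W,(338,116),.06);b=ray(W,(332,209),.06);print(a,b,(a+b)/2,np.degrees(np.arctan2(*(a-b)[1::-1])))
tplan([(.5594,.0458,.13),(.5594,.0458,.087)],.12)
E
```

```text
[ 0.58272777 -0.05860526  0.06      ] [ 0.48192035 -0.03039144  0.06      ] [ 0.53232406 -0.04449835  0.06      ] -15.635786174459506
t 8.45 pos [0.5569 0.0409 0.2688] turn [-6.88 -0.01 -0.03]
[0.5594 0.0458 0.13  ] shift [ 0.0011 -0.0054  0.1388]
[0.5594 0.0458 0.087 ] shift [ 0.0011 -0.0054  0.1818]
```

Request:
apply_moves --targets '[[[-3.5,0,0],[0.001,-0.003,0.05],0],[[-6.9,0,0],[0.001,-0.0055,0.09],0],[[-6.9,0,0],[0.001,-0.0055,0.13],0],[[-6.9,0,0],[0.001,-0.0055,0.15],0],[[-6.9,0,0],[0.001,-0.0055,0.165],0],[[-6.9,0,0],[0.001,-0.0055,0.172],0],[[-6.9,0,0],[0.001,-0.0055,0.177],0],[[-6.9,0,0],[0.001,-0.0055,0.18],0],[[-6.9,0,0],[0.001,-0.0055,0.18],0],[[-6.9,0,0],[0.001,-0.0055,0.18],0]]'

```text
clock: 9.45
ee_pos: [0.56, 0.0449, 0.0894]
orientation: [0.988, -0.139, -0.008, 0.06]
force: [-0.5, 0.2, -1.1]
opening: 0.13
grip_force: 25.0
```

Run:
```python
from h import *
tplan([(.5594,.0458,.087)],.12)
S=manip.get_image("scene");x,y=map(int,proj(S,(.55,0,.07)));save(S,"s1.png",(x-70,y-50,x+70,y+50),5)
print(manip.sense()["force"])
```

```text
t 9.45 pos [0.56   0.0449 0.0894] turn [ 0.01 -0.06 -0.12]
[0.5594 0.0458 0.087 ] shift [-0.0008 -0.001   0.0023]
[-0.11515495  0.21585842 -0.41280232]
```

View pics/s1.png

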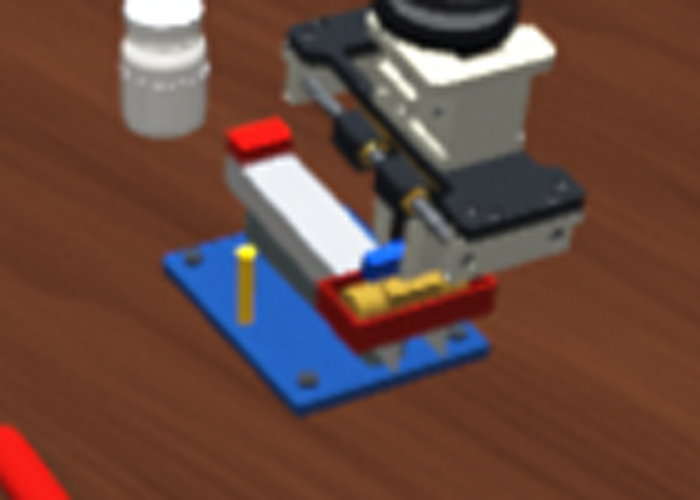

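The crop shows the valve inside the red tray, just above its floor. I'll lower it, release and retreat.

Request:
apply_moves --targets '[[[0,0,0],[-0.001,-0.001,0.002],0],[[0,0,0],[-0.001,-0.001,0.003],0],[[0,0,0],[-0.001,-0.001,0.003],0.1],[[0,0,0],[-0.001,-0.001,0.003],0.35],[[0,0,0],[-0.001,-0.001,0.003],0.35],[[0,0,0],[-0.001,-0.001,0.003],0.35],[[0,0,0],[-0.001,-0.001,0.003],0.35],[[0,0,0],[-0.001,-0.001,0.003],0.35],[[0,0,0],[-0.001,-0.001,-0.01],0.35],[[0,0,0],[-0.001,-0.001,-0.04],0.35],[[3,0,0],[-0.001,-0.001,-0.08],0.2],[[6.9,0,0],[-0.001,-0.001,-0.12],0],[[6.9,0,0],[-0.001,-0.001,-0.15],0],[[6.9,0,0],[-0.001,-0.001,-0.18],0],[[6.9,0,0],[-0.001,-0.001,-0.18],0],[[6.9,0,0],[-0.001,-0.001,-0.18],0]]'

```text
clock: 11.1
ee_pos: [0.5649, 0.0671, 0.2684]
orientation: [0.99, -0.139, 0.001, -0.0]
force: [-1.0, 0.0, 0.1]
opening: 0.004
grip_force: 0.0
```

Run:
```python
from h import *
W=manip.get_image("wrist");h=hsv(W);H,S,V=h[...,0],h[...,1],h[...,2];save(W,"w4.png",None,1.5)
print("red");[print(b) for b in blob(W,((H<7)|(H>173))&(S>140)&(V>60),.074,60)]
m=(H>90)&(H<125)&(S>80)&(V>80); m[300:]=0
print("blue");[print(b) for b in blob(W,m,.1,60)]
tplan([(.59,.14,.2),(.5792,.1227,.09)])
```

```text
red
(np.int32(2005), array([273.2, 163.7]), array([0.5626, 0.0472]), array([558.8,  53. ]), array([61.2, 99.1]), np.float32(165.4))
(np.int32(860), array([442.1, 169.8]), array([ 0.5071, -0.1248]), array([ 507.1, -125. ]), array([26.9, 38.3]), np.float32(164.5))
(np.int32(90), array([247.3, 201.7]), array([0.5301, 0.0855]), array([529.3,  85.7]), array([26.6, 12.7]), np.float32(10.9))
blue
(np.int32(5321), array([355.7, 124.9]), array([ 0.5833, -0.0385]), array([583.5, -33.2]), array([132.9,  42.3]), np.float32(74.4))
(np.int32(577), array([275.5, 171.8]), array([0.56 , 0.047]), array([559. ,  47.3]), array([10.8, 56. ]), np.float32(164.8))
(np.int32(2482), array([352.9, 194. ]), array([ 0.5165, -0.0224]), array([516.4, -24.2]), array([113.4,  26.4]), np.float32(74.0))
t 11.15 pos [0.5644 0.0671 0.2672] turn [ 0.01  0.02 -0.09]
[0.59 0.14 0.2 ] shift [ 0.0045 -0.0772  0.0671]
[0.5792 0.1227 0.09  ] shift [-0.001  -0.0576  0.1772]
```

View pics/w4.png

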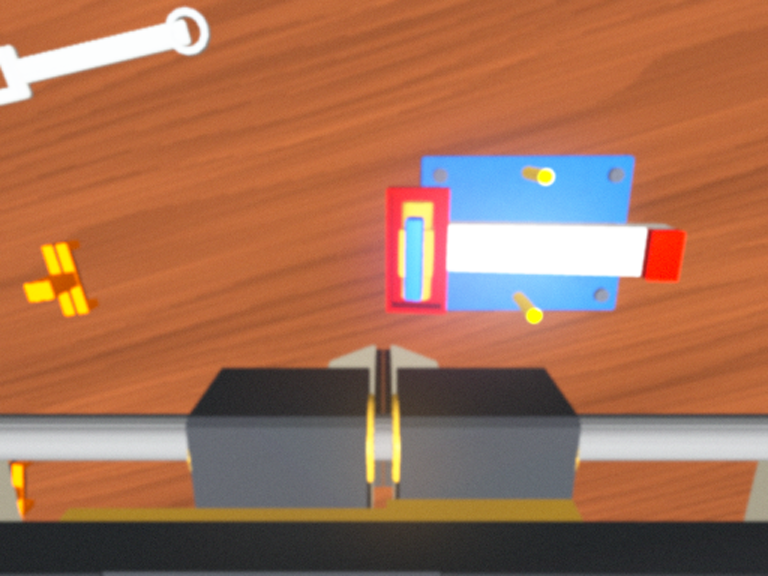

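The valve sits in the carrier, lever at (275,172) native, aligned with the tray. I'll write a tip/position gauge from the end block's pixel (scene ray meets the rail's vertical plane) and move to the push start.

```bash
cat >> h.py <<'E'
E0=np.array([.5323,-.0444,.06]); XS=np.array([np.cos(np.radians(YAW)),np.sin(np.radians(YAW)),0]); YS=np.array([-XS[1],XS[0],0])
def plane(p,xy,lat=.0018):
    K,M,t=cam(p); d=M.T@np.linalg.inv(K)@np.array([xy[0],xy[1],1.]); c=-M.T@t
    k=(lat-(c-E0)@XS)/(d@XS); P=c+k*d; return round((P-E0)@YS*1000,1),round(P[2]*1000,1)
def gauge():
    for cn in("scene","wrist"):
        p=manip.get_image(cn);h=hsv(p);H,S,V=h[...,0],h[...,1],h[...,2]
        m=(((H<7)|(H>173))&(S>140)&(V>60)).astype(np.uint8)
        n,l,st,c=cv2.connectedComponentsWithStats(m)
        for i in range(1,n):
            if st[i,4]<40: continue
            a,z=plane(p,c[i])
            if cn=="scene" and -190<a<130 and 40<z<120: print(cn,st[i,4],c[i].round(1),"along,z",a,z)
            if cn=="wrist" and c[i][1]<300:
                q=ray(p,c[i],.075)-E0; print(cn,st[i],"along@z75",round(q@YS*1000,1))
    s=manip.sense(); q=s["ee_pos"]-E0
    print("t",round(s["clock"],2),"TCP along/lat/z",(np.array([q@YS,q@XS,q[2]+.06])*1000).round(1),"F along",round(s["force"]@YS,2),"z",round(s["force"][2],2))
E
python3 -c "
from h import *
gauge()"
```

```text
scene 100 [243.5 174.1] along,z -72.8 86.7
scene 253 [273.3 210.6] along,z 100.6 60.7
wrist [ 238  119   60   95 2370] along@z75 99.0
wrist [428 151  31  37 879] along@z75 -83.9
t 11.25 TCP along/lat/z [1.159e+02 1.000e-01 2.662e+02] F along 1.17 z -0.13
```

Request:
apply_moves --targets '[[[0,0,0],[0.001,-0.032,0.04],0],[[0,0,0],[0.001,-0.033,0.08],0],[[0,0,0],[0.001,-0.033,0.12],0],[[0,0,0],[0.001,-0.033,0.16],0],[[0,0,0],[0.001,-0.033,0.19],0],[[0,0,0],[0.001,-0.033,0.207],0],[[0,0,0],[0.001,-0.033,0.207],0],[[0,0,0],[0.001,-0.033,0.207],0]]'

```text
clock: 12.05
ee_pos: [0.5747, 0.0984, 0.06]
orientation: [0.99, -0.139, -0.001, 0.0]
force: [0.2, -0.1, 1.1]
opening: 0.003
grip_force: 0.0
```

```bash
python3 -c "
from h import *
gauge()"
```

```text
scene 100 [243.5 174.1] along,z -72.8 86.7
wrist [ 324  162  110  115 5351] along@z75 92.2
t 12.15 TCP along/lat/z [149.3   2.5  61.4] F along 0.81 z 0.31
```

Request:
apply_moves --targets '[[[0,0,0],[0,0.005,0],0],[[0,0,0],[0,0.01,0],0],[[0,0,0],[0,0.014,0],0],[[0,0,0],[0,0.018,0],0],[[0,0,0],[0,0.022,0],0],[[0,0,0],[0,0.026,0],0],[[0,0,0],[0,0.03,0],0],[[0,0,0],[0,0.033,0],0],[[0,0,0],[0,0.035,0],0],[[0,0,0],[0,0.035,0],0]]'

```text
clock: 13.15
ee_pos: [0.5666, 0.0655, 0.0616]
orientation: [0.99, -0.139, 0.002, -0.001]
force: [1.9, 5.6, 6.9]
opening: 0.01
grip_force: 4.2
```

```bash
python3 -c "
from h import *
gauge()"
```

```text
scene 96 [242.  171.7] along,z -82.4 90.0
wrist [ 282  161  104  102 4951] along@z75 78.8
t 13.25 TCP along/lat/z [115.1   2.8  61.6] F along 5.41 z 6.65
```

Request:
apply_moves --targets '[[[0,0,0],[0,0.002,0],0],[[0,0,0],[0,-0.008,0],0],[[0,0,0],[0,-0.008,0],0],[[0,0,0],[0,-0.008,0],0],[[0,0,0],[0,-0.008,0],0],[[0,0,0],[0,-0.008,0],0]]'

```text
clock: 13.85
ee_pos: [0.5672, 0.0722, 0.06]
orientation: [0.99, -0.139, -0.0, 0.0]
force: [0.7, 0.7, -0.4]
opening: 0.007
grip_force: 0.0
```

```bash
python3 -c "
from h import *
gauge()"
```

```text
scene 98 [242.  171.4] along,z -82.5 90.8
wrist [ 299  160  108  117 5344] along@z75 76.4
t 13.95 TCP along/lat/z [121.8   1.7  60.1] F along -0.12 z -0.1
```

Request:
apply_moves --targets '[[[0,0,0],[0,0.006,0],0],[[0,0,0],[0,0.01,-0.0004],0],[[0,0,0],[0,0.014,-0.0009],0],[[0,0,0],[0,0.017,-0.0013],0],[[0,0,0],[0,0.019,-0.0015],0],[[0,0,0],[0,0.019,-0.0015],0],[[0,0,0],[0,0.012,-0.0015],0],[[0,0,0],[0,0.012,-0.0015],0],[[0,0,0],[0,0.012,-0.0015],0],[[0,0,0],[0,0.012,-0.0015],0],[[0,0,0],[0,0.012,-0.0015],0],[[0,0,0],[0,0.012,-0.0015],0],[[0,0,0],[0,0.012,-0.0015],0]]'

```text
clock: 15.25
ee_pos: [0.5641, 0.0609, 0.0618]
orientation: [0.99, -0.139, 0.0, 0.0]
force: [0.4, -0.0, 0.3]
opening: 0.007
grip_force: 0.0
```

```bash
python3 -c "
from h import *
gauge()"
```

```text
scene 92 [240.1 169. ] along,z -94.8 92.8
wrist [ 303  163  107  114 5210] along@z75 61.7
t 15.35 TCP along/lat/z [110.    1.7  61.8] F along -0.72 z -0.84
```

Request:
apply_moves --targets '[[[0,0,0],[0,0.005,0],0],[[0,0,0],[0,0.009,-0.0003],0],[[0,0,0],[0,0.012,-0.0006],0],[[0,0,0],[0,0.012,-0.0006],0],[[0,0,0],[0,0.006,-0.0006],0],[[0,0,0],[0,0.004,-0.0006],0],[[0,0,0],[0,0.004,-0.0006],0],[[0,0,0],[0,0.004,-0.0006],0],[[0,0,0],[0,0.004,-0.0006],0],[[0,0,0],[0,0.004,-0.0006],0],[[0,0,0],[0,0.004,-0.0006],0]]'

```text
clock: 16.45
ee_pos: [0.563, 0.057, 0.0624]
orientation: [0.99, -0.139, -0.0, 0.0]
force: [0.0, 0.1, 0.2]
opening: 0.003
grip_force: 0.0
```

```bash
python3 -c "
from h import *
gauge()"
```

```text
scene 91 [239.1 171. ] along,z -100.7 82.7
wrist [ 307  167  116  110 4725] along@z75 54.2
t 16.55 TCP along/lat/z [106.    1.8  62.4] F along 0.33 z 0.31
```

The end block dropped by about 11 mm, which suggests level. I'll back off further and check that it has settled.

Request:
apply_moves --targets '[[[0,0,0],[0,-0.01,0],0],[[0,0,0],[0,-0.02,0],0],[[0,0,0],[0,-0.02,0],0],[[0,0,0],[0,-0.02,0],0],[[0,0,0],[0,-0.02,0],0],[[0,0,0],[0,-0.02,0],0],[[0,0,0],[0,-0.02,0],0]]'

```text
clock: 17.25
ee_pos: [0.5685, 0.0761, 0.0624]
orientation: [0.99, -0.139, -0.0, 0.0]
force: [-0.3, 0.4, 0.4]
opening: 0.002
grip_force: 0.0
```

Run:
```python
from h import *
gauge()
S=manip.get_image("scene");x,y=map(int,proj(S,(.53,-.03,.07)));save(S,"s2.png",(x-70,y-50,x+70,y+50),5)
```

```text
scene 90 [238.8 171.7] along,z -102.7 79.4
scene 169 [259.5 203.3] along,z 25.6 40.2
wrist [ 346  167  125   83 4584] along@z75 55.2
t 17.35 TCP along/lat/z [125.8   1.9  62.4] F along 0.32 z -0.06
```

View pics/s2.png

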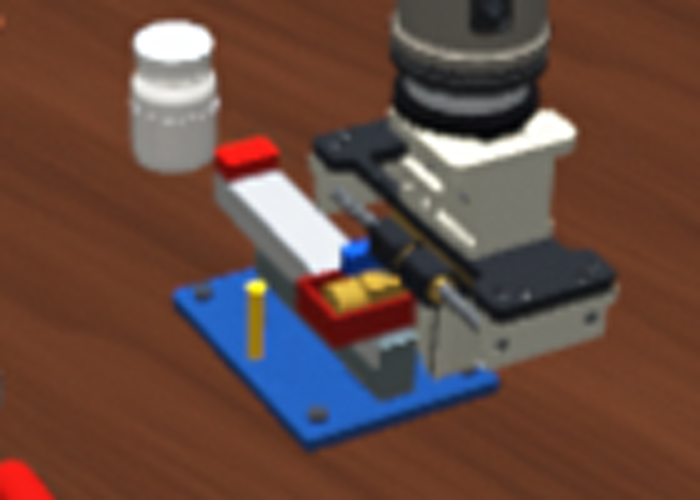

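The rail looks level and the valve is in its tray. I'll move on to the marker and recheck the balance as it settles.

Request:
apply_moves --targets '[[[0,0,0],[0,-0.01,-0.03],0],[[0,0,0],[0,-0.02,-0.07],0.3],[[0,0,0],[0,-0.04,-0.11],0.45],[[0,0,0],[-0.01,-0.07,-0.15],0.45],[[0,0,0],[-0.015,-0.11,-0.178],0.45],[[0,0,0],[-0.02,-0.15,-0.178],0.45],[[0,0,0],[-0.03,-0.19,-0.178],0.45],[[0,0,0],[-0.034,-0.22,-0.178],0.45],[[0,0,0],[-0.034,-0.234,-0.178],0.45],[[0,0,0],[-0.034,-0.234,-0.178],0.45],[[0,0,0],[-0.034,-0.234,-0.178],0.45],[[0,0,0],[-0.034,-0.234,-0.178],0.45]]'

```text
clock: 18.6
ee_pos: [0.6004, 0.3094, 0.2404]
orientation: [0.99, -0.14, -0.0, 0.0]
force: [-1.0, -0.1, 0.0]
opening: 0.453
grip_force: 0.0
```

Run:
```python
from h import *
gauge()
W=manip.get_image("wrist");h=hsv(W);H,S,V=h[...,0],h[...,1],h[...,2];save(W,"w5.png",(60,60,460,300),2)
m=(H>8)&(H<36)&(S>200)&(V>200); m[230:]=0
for b in blob(W,m,.03,60): print(b)
for n,z in [("marker",0),("saddle",.014)]:
  for d in manip.landmark_of(W,n): print(n,np.round(d["xy"],1),round(d["conf"],2),np.round(ray(W,d["xy"],z),4))
```

```text
scene 89 [238.9 171.7] along,z -102.3 79.5
scene 269 [266.7 201.6] along,z 64.0 68.7
wrist [45  0 17  4 46] along@z75 531.1
t 18.7 TCP along/lat/z [359.  -31.3 240.7] F along 0.03 z 0.09
(np.int32(1470), array([125.5,  67. ]), array([0.7342, 0.4086]), array([733.9, 412.2]), array([36.3, 60.5]), np.float32(166.9))
(np.int32(1098), array([234.2, 164.8]), array([0.6057, 0.3315]), array([605.8, 332.6]), array([26.8, 62.8]), np.float32(172.6))
marker [134.   68.5] 0.81 [0.7353 0.4099 0.    ]
marker [236.1 161.6] 0.65 [0.6035 0.3317 0.    ]
saddle [133.2  65. ] 0.93 [0.7367 0.4052 0.014 ]
saddle [236.4 166.2] 0.68 [0.6006 0.3314 0.014 ]
saddle [238.  164.4] 0.29 [0.6022 0.329  0.014 ]
```

View pics/w5.png

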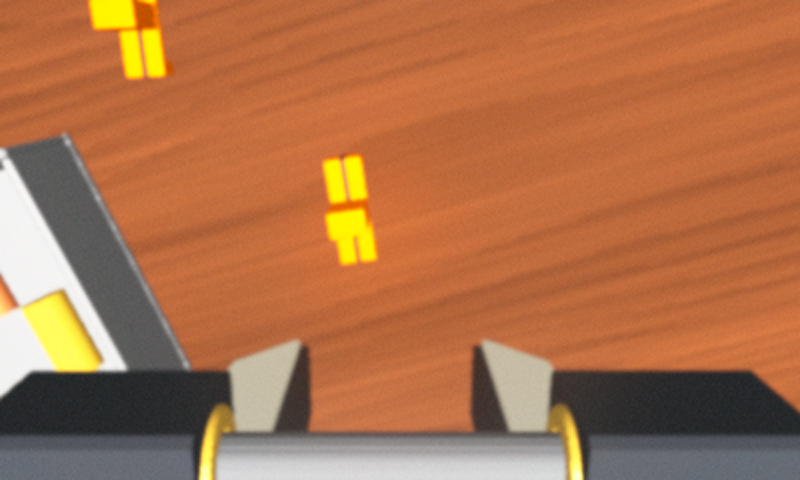

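Three saddles: A at native (234,165), B at (127,67), and C outside this view at the left. A has the smallest world y (0.33), so it is the one meant, and it stands on its legs. The rail gauge holds steady and level. I'll turn across the tab's 14 mm side.

Request:
apply_moves --targets '[[[0,0,-8],[0,-0.01,0.01],0.45],[[0,0,-16],[-0.003,-0.0226,0.03],0.45],[[0,0,-24],[-0.003,-0.0226,0.04],0.45],[[0,0,-32],[-0.003,-0.0226,0.04],0.45],[[0,0,-40],[-0.003,-0.0226,0.04],0.45],[[0,0,-48],[-0.003,-0.0226,0.04],0.45],[[0,0,-56],[-0.003,-0.0226,0.04],0.45],[[0,0,-64],[-0.003,-0.0226,0.04],0.45],[[0,0,-72],[-0.003,-0.0226,0.04],0.45],[[0,0,-80],[-0.003,-0.0226,0.04],0.45],[[0,0,-88],[-0.003,-0.0226,0.04],0.45],[[0,0,-98.6],[-0.003,-0.0226,0.04],0.45],[[0,0,-98.6],[-0.003,-0.0226,0.04],0.45],[[0,0,-98.6],[-0.003,-0.0226,0.04],0.45],[[0,0,-98.6],[-0.003,-0.0226,0.04],0.45]]'

```text
clock: 20.35
ee_pos: [0.6038, 0.333, 0.2004]
orientation: [0.752, 0.659, -0.0, 0.0]
force: [0.0, 0.9, 0.2]
opening: 0.448
grip_force: 0.0
```

Run:
```python
from h import *
gauge()
W=manip.get_image("wrist");h=hsv(W);H,S,V=h[...,0],h[...,1],h[...,2];save(W,"w6.png",(130,100,390,290),3)
m=(H>8)&(H<36)&(S>200)&(V>200); m[230:]=0
for b in blob(W,m,.018,60): print(b)
print([ (k,proj(W,(.603,.332,k)).round()) for k in (.018,.052)])
for d in manip.landmark_of(W,"saddle"): print(np.round(d["xy"],1),round(d["conf"],2),np.round(ray(W,d["xy"],.014),4))
plan(.603,.332,.024,82.6)
```

```text
scene 90 [238.8 171.7] along,z -102.7 79.4
scene 269 [266.8 201.6] along,z 64.4 69.1
wrist [  453     0    59   276 14659] along@z75 448.1
t 20.45 TCP along/lat/z [382.6 -34.7 200.4] F along 0.44 z -0.15
(np.int32(1705), array([48.4, 47.1]), array([0.4269, 0.4745]), array([429.3, 472.2]), array([26.5, 69.9]), np.float32(153.7))
(np.int32(1649), array([382.6,  73.6]), array([0.7355, 0.4106]), array([733.9, 412.2]), array([26.8, 65.5]), np.float32(166.1))
(np.int32(1380), array([255.5, 171.9]), array([0.603 , 0.3311]), array([602.6, 328.8]), array([34.1, 63.1]), np.float32(172.6))
[(0.018, array([255., 171.])), (0.052, array([255., 179.]))]
[382.9  75.9] 0.76 [0.7372 0.4086 0.014 ]
[254.2 171.4] 0.67 [0.6016 0.331  0.014 ]
[53.7 43.9] 0.62 [0.4304 0.4774 0.014 ]
t 20.55 pos [0.6037 0.3331 0.2004] turn [ 0.    0.   -0.04]
(0.603, 0.332, 0.024) shift [-0.0012 -0.0006  0.1764]
```

View pics/w6.png

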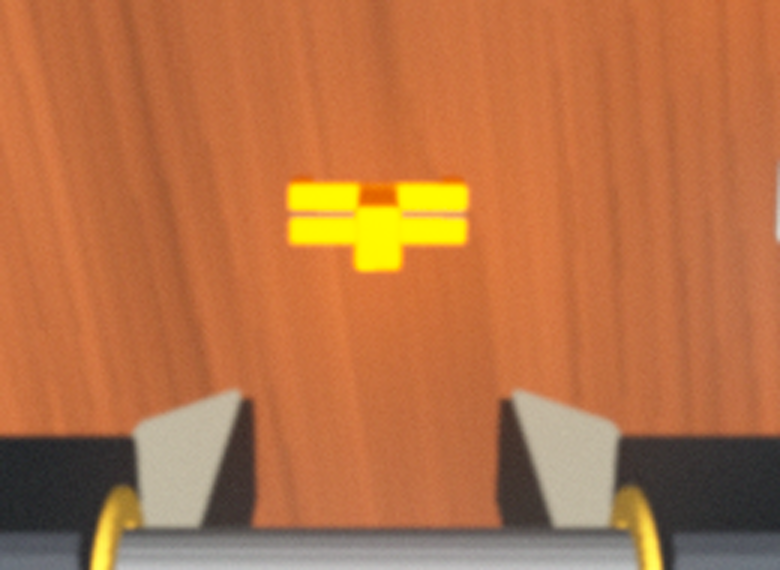

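The crop confirms saddle A, standing square: bridge centre at native (256,171), with the tab upright in the middle. I'll grip it.

Request:
apply_moves --targets '[[[0,0,0],[-0.001,-0.001,0.05],0.45],[[0,0,0],[-0.001,-0.001,0.09],0.45],[[0,0,0],[-0.001,-0.001,0.13],0.45],[[0,0,0],[-0.001,-0.001,0.16],0.45],[[0,0,0],[-0.001,-0.001,0.176],0.45],[[0,0,0],[-0.001,-0.001,0.176],0.45],[[0,0,0],[-0.001,-0.001,0.176],0],[[0,0,0],[-0.001,-0.001,0.176],0],[[0,0,0],[-0.001,-0.001,0.176],0],[[0,0,0],[-0.001,-0.001,0.176],0],[[0,0,0],[-0.001,-0.001,0.176],0],[[0,0,0],[-0.001,-0.001,0.176],0],[[0,0,0],[-0.001,-0.001,0.176],0],[[0,0,0],[-0.001,-0.001,0.176],0]]' --squeeze 12

```text
clock: 21.95
ee_pos: [0.6033, 0.3326, 0.0257]
orientation: [0.751, 0.66, 0.001, 0.0]
force: [-0.6, 0.1, 6.1]
opening: 0.154
grip_force: 12.0
```

Run:
```python
from h import *
print(manip.sense()["opening"],manip.sense()["grip_force"])
# rail lateral/edge target; saddle over edge
P=E0+.0018*XS
tplan([P+[0,0,.25-.06]],yaw=YAW+90)
```

```text
0.15384900409916968 12.001894265413284
t 21.95 pos [0.6033 0.3326 0.0257] turn [ 0.1  -0.06  8.5 ]
[ 0.534  -0.0449  0.25  ] shift [-0.383  -0.0196 -0.2247]
```

Request:
apply_moves --targets '[[[0,0,0],[0,0,-0.03],0],[[0,0,0],[0,0,-0.08],0],[[0,0,2],[0,0,-0.13],0],[[0,0,5],[-0.03,-0.002,-0.18],0],[[0,0,8.5],[-0.07,-0.004,-0.22],0],[[0,0,8.5],[-0.11,-0.006,-0.225],0],[[0,0,8.5],[-0.15,-0.008,-0.225],0],[[0,0,8.5],[-0.19,-0.01,-0.225],0],[[0,0,8.5],[-0.23,-0.012,-0.225],0],[[0,0,8.5],[-0.27,-0.014,-0.225],0],[[0,0,8.5],[-0.31,-0.016,-0.225],0],[[0,0,8.5],[-0.35,-0.018,-0.225],0],[[0,0,8.5],[-0.375,-0.0196,-0.225],0],[[0,0,8.5],[-0.383,-0.0196,-0.225],0],[[0,0,8.5],[-0.383,-0.0196,-0.225],0],[[0,0,8.5],[-0.383,-0.0196,-0.225],0],[[0,0,8.5],[-0.383,-0.0196,-0.225],0]]'

```text
clock: 23.65
ee_pos: [0.534, -0.0437, 0.2493]
orientation: [0.798, 0.603, 0.0, -0.0]
force: [0.4, -0.3, -1.2]
opening: 0.152
grip_force: 12.0
```

Run:
```python
from h import *
s=manip.sense();print(s["opening"],s["grip_force"]);gauge()
W=manip.get_image("wrist");save(W,"w7.png",None,1.5)
tplan([E0+.0018*XS+[0,0,.04],E0+.0018*XS+[0,0,.0157]],yaw=YAW+90)
h=hsv(W);H,S,V=h[...,0],h[...,1],h[...,2]
for b in blob(W,(H>20)&(H<36)&(S>120)&(V>120),.06,30): print(b[:3],((np.r_[b[2],.06]-E0)@YS).round(4),((np.r_[b[2],.06]-E0)@XS).round(4))
```

```text
0.15169824547023553 11.999356895685196
scene 89 [238.9 171.7] along,z -102.3 79.5
scene 269 [266.7 201.6] along,z 63.8 68.7
wrist [ 441   28   41  100 2600] along@z75 91.1
wrist [ 207   91   96   47 1720] along@z75 62.4
wrist [ 447  194   53   83 1926] along@z75 -70.4
t 23.75 TCP along/lat/z [  1.    1.4 249.3] F along 0.11 z -1.34
t 23.8 pos [ 0.5339 -0.044   0.2493] turn [-0.01 -0.    0.08]
[ 0.534  -0.0449  0.1   ] shift [-0.0009  0.0004  0.1493]
[ 0.534  -0.0449  0.0757] shift [-0.0009  0.0004  0.1736]
(np.int32(360), array([249.7, 107.3]), array([0.5449, 0.018 ])) 0.0635 -0.005
(np.int32(126), array([206.3, 166.3]), array([ 0.4844, -0.0273])) 0.0033 -0.0508
(np.int32(93), array([302.8, 166.6]), array([ 0.5819, -0.0553])) 0.0031 0.0507
(np.int32(432), array([215.7, 231.1]), array([ 0.4715, -0.1001])) -0.0702 -0.0432
(np.int32(430), array([294.2, 231.1]), array([ 0.5556, -0.1239])) -0.0701 0.0442
(np.int32(616), array([255. , 265.5]), array([ 0.502 , -0.1532])) -0.1129 0.0007
(np.int32(212), array([219.3, 298.8]), array([ 0.4491, -0.1843])) -0.1573 -0.0417
(np.int32(216), array([291. , 298.9]), array([ 0.531 , -0.2075])) -0.1572 0.0434
(np.int32(37), array([400.4, 340.7]), array([ 0.6469, -0.3019])) -0.2163 0.1808
```

View pics/w7.png

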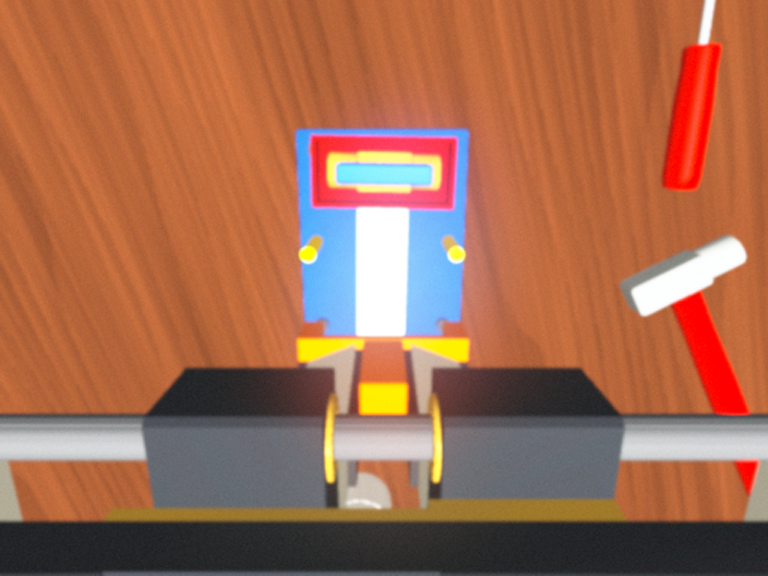

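The wrist view shows the rail level in the stand, the valve in its carrier at (255,115) native, and the post tops at (205,169) and (304,169). The held saddle is in line laterally. I'll lower it.

Request:
apply_moves --targets '[[[0,0,0],[-0.001,0.0004,0.05],0],[[0,0,0],[-0.001,0.0004,0.09],0],[[0,0,0],[-0.001,0.0004,0.12],0],[[0,0,0],[-0.001,0.0004,0.145],0],[[0,0,0],[-0.001,0.0004,0.16],0],[[0,0,0],[-0.001,0.0004,0.166],0],[[0,0,0],[-0.001,0.0004,0.17],0],[[0,0,0],[-0.001,0.0004,0.172],0],[[0,0,0],[-0.001,0.0004,0.172],0],[[0,0,0],[-0.001,0.0004,0.172],0]]'

```text
clock: 24.8
ee_pos: [0.5344, -0.0461, 0.0781]
orientation: [0.798, 0.602, 0.0, 0.001]
force: [0.1, 0.2, -0.8]
opening: 0.154
grip_force: 12.0
```

Run:
```python
from h import *
gauge()
S=manip.get_image("scene");x,y=map(int,proj(S,(.53,-.04,.07)));save(S,"s3.png",(x-60,y-45,x+60,y+45),6)
tplan([E0+.0018*XS+[0,0,.0147]],yaw=YAW+90)
```

```text
scene 270 [266.6 201.6] along,z 63.6 68.7
wrist [ 148   80  218  106 8420] along@z75 64.2
t 24.9 TCP along/lat/z [-1.1  2.4 78. ] F along 1.22 z -0.78
t 24.95 pos [ 0.5342 -0.0461  0.0779] turn [ 0.06  0.   -0.01]
[ 0.534  -0.0449  0.0747] shift [ 0.0012 -0.0005  0.0032]
```

View pics/s3.png

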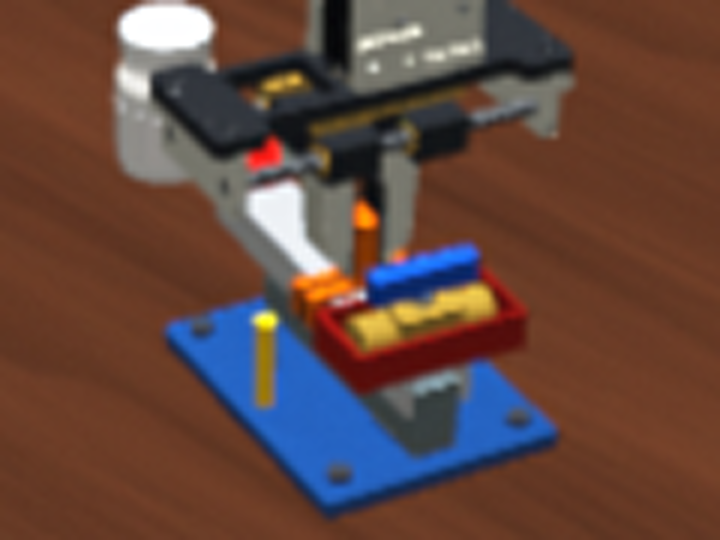

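The saddle straddles the rail just above it, level. I'll lower the last bit, release and rise straight up.

Request:
apply_moves --targets '[[[0,0,0],[0.001,0,0.001],0],[[0,0,0],[0.001,0,0.002],0],[[0,0,0],[0.001,0,0.0028],0],[[0,0,0],[0.001,0,0.0028],0],[[0,0,0],[0.001,0,0.0028],0.17],[[0,0,0],[0.001,0,0.0028],0.22],[[0,0,0],[0.001,0,0.0028],0.35],[[0,0,0],[0.001,0,0.0028],0.35],[[0,0,0],[0.001,0,0.0028],0.35],[[0,0,0],[0.001,0,0.0028],0.35],[[0,0,0],[0.001,0,-0.003],0.35],[[0,0,0],[0.001,0,-0.015],0.35],[[0,0,0],[0.001,0,-0.04],0.35],[[0,0,0],[0.001,0,-0.08],0.35],[[0,0,0],[0.001,0,-0.12],0.35],[[0,0,0],[0.001,0,-0.17],0.35],[[0,0,0],[0.001,0,-0.2],0.35],[[0,0,0],[0.001,0,-0.2],0.35],[[0,0,0],[0.001,0,-0.2],0.35]]'

```text
clock: 26.85
ee_pos: [0.5341, -0.0451, 0.2785]
orientation: [0.798, 0.602, 0.001, 0.001]
force: [-0.1, -0.6, -0.4]
opening: 0.35
grip_force: 0.0
```

Run:
```python
from h import *
gauge()
W=manip.get_image("wrist");S=manip.get_image("scene")
a,b=W["color"][60:320,126:386,::-1],None
x,y=map(int,proj(S,(.53,-.04,.07)));c=S["color"][y-45:y+45,x-50:x+50,::-1]
a=cv2.resize(a,(400,400),interpolation=cv2.INTER_CUBIC);c=cv2.resize(c,(400,400*90//100),interpolation=cv2.INTER_CUBIC);c=cv2.copyMakeBorder(c,0,40,0,0,0)
cv2.imwrite("pics/f1.png",np.hstack([a,c]))
for d in manip.landmark_of(W,"saddle")[:2]: q=ray(W,d["xy"],.063)-E0; print(d["conf"],q@YS,q@XS)
h=hsv(W);H,Sa,V=h[...,0],h[...,1],h[...,2]
for b in blob(W,(H>5)&(H<20)&(Sa>150)&(V>120),.067,60): print(b,((np.r_[b[3]/1000,.06]-E0)@YS).round(4),((np.r_[b[3]/1000,.06]-E0)@XS).round(4))
```

```text
scene 90 [238.8 171.7] along,z -102.7 79.4
scene 273 [266.5 201.5] along,z 63.0 68.6
wrist [ 429   31   37   93 2253] along@z75 91.0
wrist [ 211   90   89   43 1850] along@z75 57.9
wrist [ 436  186   56   91 1999] along@z75 -79.6
wrist [237 251  33  19 603] along@z75 -114.0
t 26.95 TCP along/lat/z [-2.000e-01  1.300e+00  2.764e+02] F along -0.11 z -0.65
0.73 0.0006161496071618391 -0.0005188685001573795
(np.int32(102225), array([241.6, 117.3]), array([0.5303, 0.004 ]), array([535.2, -32.3]), array([301.2, 626.9]), np.float32(164.2)) 0.0124 -0.0005
(np.int32(180), array([250.3, 106.2]), array([0.5444, 0.0171]), array([548.8,  10.6]), array([26.8, 76.5]), np.float32(164.1)) 0.0574 0.0008
(np.int32(71), array([322.3, 269.5]), array([ 0.5753, -0.1924]), array([ 576.2, -195.5]), array([23.5, 11. ]), np.float32(77.2)) -0.1333 0.0836
(np.int32(1964), array([ 36.4, 327.1]), array([ 0.2013, -0.1734]), array([ 200.9, -174.4]), array([59.9, 65.6]), np.float32(164.2)) -0.2158 -0.2831
(np.int32(243), array([216.3, 333.7]), array([ 0.4223, -0.2463]), array([ 421.4, -240.1]), array([32.6, 57.2]), np.float32(90.0)) -0.2186 -0.053
(np.int32(1037), array([280.9, 329.5]), array([ 0.5048, -0.2629]), array([ 500.9, -259. ]), array([56.7, 73.3]), np.float32(164.2)) -0.215 0.0286
(np.int32(1644), array([471.6, 328.4]), array([ 0.742 , -0.3281]), array([ 743.9, -327.6]), array([59.6, 66.8]), np.float32(163.1)) -0.2144 0.2811
```

View pics/f1.png

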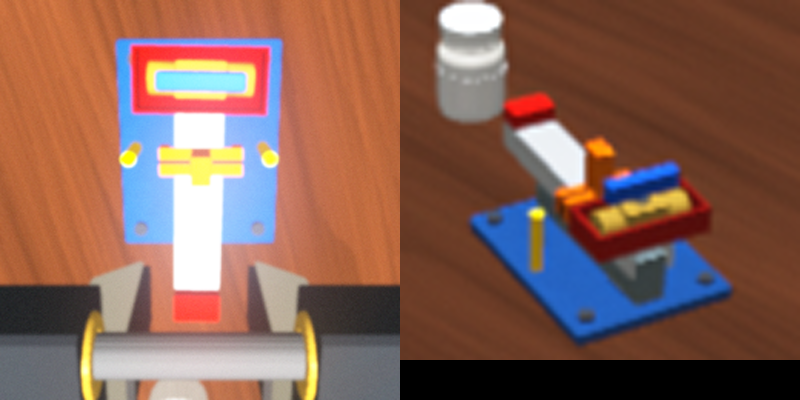

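The final view shows the saddle astride the rail between the posts (0.6 mm off the edge line). The rail is level and unchanged from the earlier gauge, and the valve is in its carrier.

Request:
apply_moves --targets '[[[0,0,0],[0,0,-0.02],0.35],[[0,0,0],[0,0,-0.02],0.35],[[0,0,0],[0,0,-0.02],0.35],[[0,0,0],[0,0,-0.02],0.35],[[0,0,0],[0,0,-0.02],0.35],[[0,0,0],[0,0,-0.02],0.35],[[0,0,0],[0,0,-0.02],0.35],[[0,0,0],[0,0,-0.02],0.35]]'

```text
clock: 27.9
ee_pos: [0.5342, -0.0451, 0.2972]
orientation: [0.798, 0.602, -0.0, -0.0]
force: [0.2, -0.1, -1.1]
opening: 0.345
grip_force: 0.0
```

```bash
python3 -c "
from h import *
gauge(); print(manip.sign_off())"
```

```text
scene 91 [238.9 171.7] along,z -102.2 79.6
scene 272 [266.7 201.4] along,z 63.7 69.2
wrist [ 421   34   34   89 2038] along@z75 90.8
wrist [ 213   91   84   40 1614] along@z75 57.8
wrist [ 427  182   58   95 1994] along@z75 -85.6
wrist [237 243  31  19 543] along@z75 -114.1
t 28.0 TCP along/lat/z [-1.000e-01  2.000e+00  2.974e+02] F along 0.11 z 0.51
the job is handed in; nothing more can be done
None
```

The job is handed in at 28 s: the valve is in its carrier, the rail was pushed until it balanced level by itself, and the saddle was then set over the edge in line with the posts, about 0.6 mm off.

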